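# Get out a cleaning tablet and open the descaler jug

## Task

Get the oven's cleaning round ready: push the tab of the spring slide on the steel dispenser all the way in so that the white tablet is pushed out and drops into the catch tray, without touching the tablet (it is caustic). Then open the safety cap with the finger bar on the square white jug: push it well down, keep it down while twisting it counter-clockwise until it comes free, lift it straight up and finish still holding it upright in the gripper, about 8 cm above where it sat, over the jug. Leave everything else standing where it is.

Things in the scene. Friction and masses are not known exactly. Their poses are not given: they have to be found in the camera images.
- dispenser: Bare steel tablet dispenser, bolted down; origin on the table under it. Its x axis points the way the slide pushes. Housing from x -115 to 20 mm, 64 mm wide, side walls 66 mm high, clear roof over x -23 to 20 mm with its top 70 mm above the table; beyond the mouth at x 20 mm lies the catch tray. Place and yaw vary; it may stand left or right of the jug.
- ejector_tab (a point): Middle of the upright black tab of the spring slide, 94.5 mm above the table. Tab 10 mm thick along the dispenser's x, 36 mm wide across it, free from 66 mm above the table (70 mm where it nears the roof) up to its top at 109 mm. It starts at dispenser x -70 mm and moves along dispenser +x.
- ejector (a joint): Travel of the spring slide in m: 0 at rest, 0.046 fully in. The spring asks for about 2 N at the start and 5 N at the end, and sends the slide back when it is let go. The tablet drops only near full travel.
- tablet: White cleaning tablet, disc of 40 mm diameter and 18 mm thickness, 35 g; origin at the centre of its underside as it lies at first. It starts in the channel under the clear roof, just ahead of the slide, 45 mm above the table.
- tray (a point): Centre of the catch tray's inner floor, 3 mm above the table; axes as the dispenser's. Inside 114 mm along x, 102 mm along y, walls 32 mm high.
- jug: Square white jug, 102 mm wide, held fast in a steel cradle (124 mm square plate) bolted to the table: it neither turns nor lifts. Origin on the table under it; closed, the cap's bar lies along the jug's x axis. Its place and yaw vary.
- jug_mouth (a point): Centre of the jug's neck rim, 185 mm above the table; z up. A sprung grey seal in the neck pushes the cap up.
- cap: The round safety cap, 64 mm wide, 70 g; origin at the centre of its lower rim. Three spring-loaded bayonet catches: push down at least 6.5 mm (hard stop at 9; 5 N growing to 10 N), keep it down and turn counter-clockwise seen from above; past the catches at about 40 degrees, free to lift straight off at 60 (45 to 75). Stops beyond about 80 degrees and clockwise.
- cap_grip (a point): Middle of the black safety cap's finger bar, x along the bar, z up. Bar 52 mm long, 14 mm thick (along y), 26 mm tall, standing on the flat top of the cap; the point is 13 mm above that flat top and 42 mm above the cap's lower rim. Closed, the point is 27 mm above the jug mouth. Turns with the cap.
- oil_bottle: Bystander: amber bottle, 52 mm wide, 125 mm tall, between the jug and the dispenser; origin under it.
- spice_jar: Bystander: glass jar, 42 mm wide, 75 mm tall, between the jug and the dispenser, nearer the robot; origin under it.
- ramekin: Bystander: white ceramic cup, 72 mm wide, 42 mm tall, between the other two; origin under it.
- scraper: Bystander: dough scraper lying on the table at the left, 120 mm wide; origin under it.
- spatula: Bystander: spatula lying on the table at the right; origin under it.
There are look-alikes about, which are no part of the job. Leave any red look-alike of the cap alone.

How it is judged:
By the outcome, as a careful person would: the job done as asked, in the order asked, and still so for the second after the job is handed in, while the arm keeps its last pose, push and grip.
It also fails if it takes over 54 s, if anything falls off the work surface, if the arm or the gripper's body presses on something with over 40 N, if the wrist force passes 120 N, or if a joint passes its speed limit or range.

## Robot

A 6-joint arm with a two-finger parallel gripper is mounted at the origin on the work surface. World frame = base frame: x ahead of the robot, y to its left, z up, the work surface at z = 0. Lengths are in mm, angles in rad, forces in N, time in s.
With the tool pointing down it reaches from about 350 to 775 mm from the base axis. Payload 7.3 kg.
Tool frame: the origin (TCP) lies at the very end of the fingers, on their centre line; the grasp point (between the pads) lies bot.grip_point_offset behind it (bot.grip_point_offset is the distance from the TCP to the grasp point, in mm); z points along the fingers, y is the line along which they close (so a half turn about z gives the same grasp; the last joint's range is limited). The gripper opens to 92 mm and grips with 3 to 60 N. Pads are 19 mm wide; open, the fingers measure 130 mm over their backs; the gripper's body (75 mm by 190 mm) begins 47 mm behind the grasp point.
Start: joints at [-1.276, 0.342, 1.524, -0, 1.275, -0.146], TCP at [224.023, -474.827, 205.841] pointing down, gripper open.
Joint ranges: [-2.53, 2.53], [-0.77, 2.02], [0.04, 2.7], [-1, 4.14], [0.28, 2.66], [-3.11, 3.11]. Speed limits (rad/s): [2.57, 2.57, 3.14, 3.14, 3.14, 3.14].

## Interface

Orientations are given as [roll, pitch, yaw] about the fixed x, y, z axes, in that order (R = Rz(yaw) Ry(pitch) Rx(roll)).
In Python, from plant import bot gives the robot as it stands. The module is installed in compiled form; this text tells all that it offers.
- The arm moves only by the tool carry_out, never from a script. Its argument "plan" is a list of rows, each an object of numbers: "tx", "ty", "tz": the shift along the world's x, y, z in mm; "rx", "ry", "rz": the turn, a rotation vector about the world's x, y, z in rad. A call has 1 to 12 rows; each row shifts and turns the commanded pose from where the row before left it; what a row does not reach is not made up. A row lasts 1/10 s, in which the tool goes at most 50 mm and 8.59 degrees, less where a joint would pass 70% of its speed; a pose out of reach is approached as far as the arm can. A call with a gripper value outside its range is refused whole. "gripper" is the closure, from 0 (fully open) to 1 (shut), set as the call begins (left out, the last holds). The fingers move at their own pace and stop on an object; the grip force is fixed at half the most. Time passes only in rows, so rows that do not move let the fingers close. It gives the time, the measured TCP pose, the force, the opening and the grip force at its end, in the units of the state.
- bot.get_obs(): the state, without advancing time (a new reading comes with each control period).
- bot.capture(name): name is "scene" or "top" or "wrist"; returns the picture (420x560x3 uint8, red, green, blue); there is no depth.
- bot.camera_model(name): a dict with "camera_matrix" (3x3 intrinsics, pixels), "dist" ([k1, k2, p1, p2, k3] as OpenCV has them; the pictures are not rectified), "R" (3x3) and "t" (3): a world point X has camera coordinates R X + t. Camera axes: x right, y down, z forward; pixel columns grow to the right and rows downward; lengths in mm; the calibration is good to about 2 mm. A picture is of the moment at which its call begins: read the wrist's pose just before it. camera_model takes no time and is no camera call; for the wrist camera it gives the pose at the moment of the call.
- bot.close_job(): hands the job in; it is judged then, once.
The state is a dict: "time": time; "joint_positions": joint angles; "dq": joint speeds; "tau": joint torques, N m; "tool_pos": TCP position; "tcp_rot": TCP orientation; "contact_force": force on the tool from outside, world axes, zero at the start; "moment": the same for the moment, N m; "grip_width": finger opening in mm; "finger_force": force on a finger pad.
Only numpy, scipy, OpenCV 4.12 (cv2) and the standard library are available. Lean on these libraries where they do the work, as an engineer would, in place of code of your own. Each camera call takes 0.05 s, during which the arm holds its last target. There are 200 camera calls.

## Working session

There is one attempt and no reset: what is moved stays moved. The work goes in short steps, Python scripts to look and compute and a tool call to move; the robot and the scene stay as the last step left them, time stands still between calls to the robot, and variables do not carry over. Pictures are saved under pics/ and viewed, at most 10 in all, crops included, and the job is handed in when it is done.

Besides the shell and the picture viewer there is one more tool, called after "Request:" by a JSON object that holds its "op" and its "data". carry_out: Moves the arm, as the interface text tells. Its arguments: {"type":"object","properties":{"plan":{"type":"array"},"gripper":{"type":"number"}},"required":["plan"]}

```bash
mkdir -p pics
python3 - <<'E'
from plant import bot
import cv2
for n in ("scene","top"):
    cv2.imwrite(f"pics/{n}0.png",cv2.cvtColor(bot.capture(n),cv2.COLOR_RGB2BGR))
    m=bot.camera_model(n);print(n,m)
print(bot.get_obs(),bot.grip_point_offset)
E
```

```text
scene {'camera_matrix': array([[420.75950631,   0.        , 277.61669286],
       [  0.        , 420.75950631, 208.62399074],
       [  0.        ,   0.        ,   1.        ]]), 'dist': array([0.00737815, 0.        , 0.        , 0.        , 0.        ]), 'R': array([[ 1.95502554e-01,  9.80703068e-01, -4.93942119e-04],
       [ 7.71446786e-01, -1.54098379e-01, -6.17352044e-01],
       [-6.05515159e-01,  1.20312851e-01, -7.86686856e-01]]), 't': array([ -89.62068563, -296.00684395, 1639.39076382])}
top {'camera_matrix': array([[402.84055231,   0.        , 281.01887572],
       [  0.        , 402.84055231, 205.95894797],
       [  0.        ,   0.        ,   1.        ]]), 'dist': array([-0.11203941,  0.        ,  0.        ,  0.        ,  0.        ]), 'R': array([[-0.01050816, -0.99988967,  0.01049877],
       [-0.99423991,  0.0093277 , -0.10677076],
       [ 0.10666105, -0.01156026, -0.99422823]]), 't': array([  11.72725259,  545.13193219, 1331.52001716])}
{'time': 0.1, 'joint_positions': array([-1.27598604e+00,  3.42645457e-01,  1.52492869e+00, -4.77800133e-05,
        1.27540641e+00, -1.46000159e-01]), 'dq': array([ 0.00031482, -0.0032416 , -0.00222322, -0.00069158,  0.00076109,
       -0.00113116]), 'tau': array([ 9.10475337e-04, -4.32005560e+01, -2.44693834e+01,  7.18331407e-02,
        5.25691453e-02, -3.93455525e-05]), 'tool_pos': array([ 223.89157367, -474.42377546,  205.21591182]), 'tcp_rot': array([-3.14021287e+00, -1.56709229e-04,  4.40824277e-01]), 'contact_force': array([ 0.27633501,  0.57539414, -0.32995409]), 'moment': array([-0.01878321, -0.0091395 , -0.01961205]), 'finger_force': 0.0, 'grip_width': 91.9470125618885} 18.8
```

View pics/scene0.png

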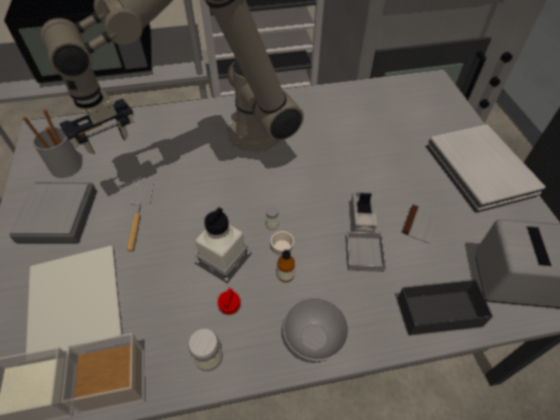

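View pics/top0.png

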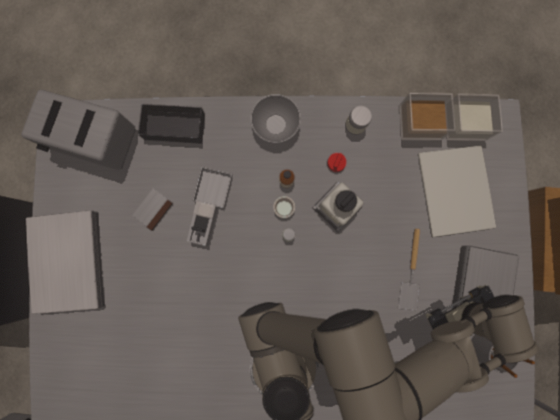

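The scene view shows the jug with its black cap at about (217,222), the red look-alike at (229,300), the dispenser tab at (364,203) and the tray at (364,250). In the top view the cap is at (345,201), the tab at (201,226) and the tray at (213,188). Next I'll view enlarged crops of both.

Run:
```python
import cv2,numpy as np
t=cv2.imread("pics/top0.png");s=cv2.imread("pics/scene0.png")
f=lambda im,x,y,w,h:cv2.resize(im[y:y+h,x:x+w],(400,400//w*h if 0 else int(400*h/w)),interpolation=cv2.INTER_CUBIC)
a=np.hstack([f(t,180,160,80,60+20),f(t,305,165,80,80)])
cv2.imwrite("pics/c1.png",a)
b=np.hstack([f(s,325,185,80,60+30-10),f(s,185,200,80,80)])
cv2.imwrite("pics/c2.png",b)
```

```text
(no output)
```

View pics/c1.png

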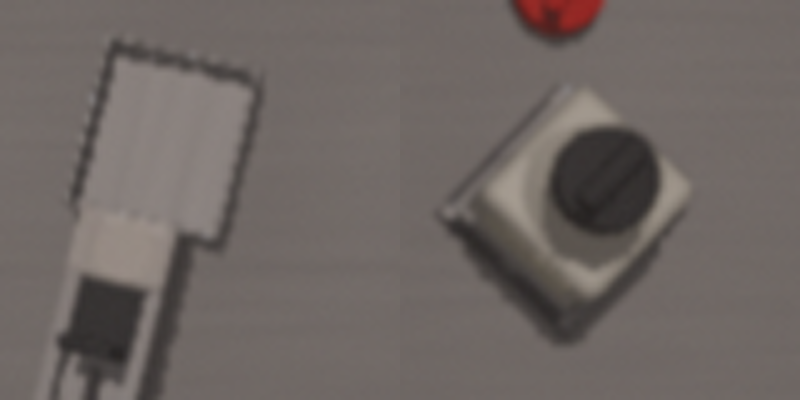

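View pics/c2.png

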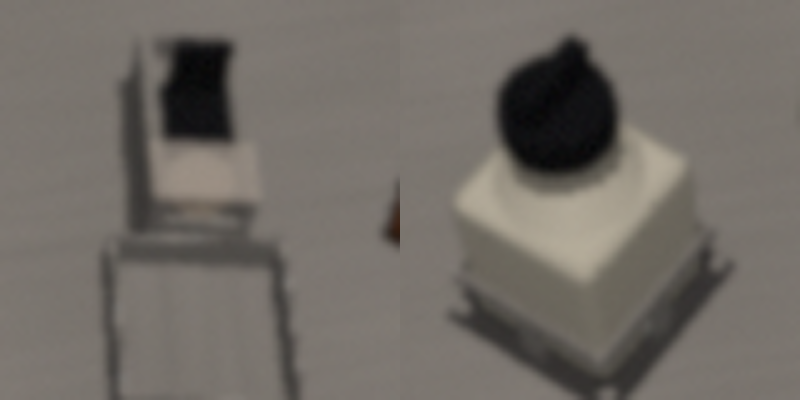

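Crops: top view shows tray rim corners at crop (115,42), (262,75), (222,245), (75,205), the roof below it, and the cap disc at (605,180) with its bar running up-right. The scene crop has the tab at about (198,90) and the cap at (557,115).

```bash
cat > h.py <<'E'
import numpy as np,cv2
from plant import bot
def plane(m,uv,z):
    p=cv2.undistortPoints(np.array(uv,float).reshape(-1,1,2),m["camera_matrix"],np.array(m["dist"],float))[:,0]
    d=np.c_[p,np.ones(len(p))]@m["R"]; c=-m["R"].T@m["t"]
    return c+d*((z-c[2])/d[:,2])[:,None]
def proj(m,X):
    return cv2.projectPoints(np.array(X,float).reshape(-1,1,3),cv2.Rodrigues(m["R"])[0],m["t"],m["camera_matrix"],np.array(m["dist"],float))[0][:,0]
E
python3 - <<'E'
from h import *
m=bot.camera_model("top")
g=lambda x,y:(180+x/5,160+y/5)
T=plane(m,[g(115,42),g(262,75),g(222,245),g(75,205)],33)
print("tray",T.round(1)); d1=T[0]-T[3];d2=T[1]-T[2];d3=T[0]-T[1]
for d in(d1,d2,d3):print(np.linalg.norm(d),np.degrees(np.arctan2(d[1],d[0])))
print("ctr",T.mean(0))
R=plane(m,[g(80,210),g(185,232),g(165,285),g(68,275)],70);print("roof",R.round(1))
print("tabtop",plane(m,[g(62,340),g(130,358)],109))
k=lambda x,y:(305+(x-400)/5,165+y/5)
c=plane(m,[k(605,180)],199);print("cap",c)
b=plane(m,[k(585,212),k(640,158)],225);print("bar",b,np.degrees(np.arctan2(*(b[1]-b[0])[[1,0]])))
s=bot.camera_model("scene")
print("scene cap check",proj(s,c), "crop",185+157/5,200+105/5)
for n,uv,z in(("jar",(289,236),75),("ram",(284,208),42),("oil",(287,177),125),("red",(337,162),50)):print(n,plane(m,[uv],z))
E
```

```text
tray [[676.2 271.3  33. ]
 [652.2 170.5  33. ]
 [536.3 197.1  33. ]
 [564.4 297.1  33. ]]
114.76622489737815 -13.013112367646785
118.92305882777573 -12.933689751201511
103.58051194948231 76.59033651159412
ctr [607.28052739 234.01262287  33.        ]
roof [[556.6 286.2  70. ]
 [541.4 216.7  70. ]
 [506.6 229.6  70. ]
 [513.7 293.6  70. ]]
tabtop [[469.0058788  288.956122   109.        ]
 [457.28428852 245.46781004 109.        ]]
cap [[ 540.00404803 -184.95264387  199.        ]]
bar [[ 518.34692153 -168.19532984  225.        ]
 [ 549.64995333 -201.31743264  225.        ]] -46.61734091823529
scene cap check [[216.16707247 218.35960343]] crop 216.4 221.0
jar [[442.17085164 -17.99240584  75.        ]]
ram [[536.88276517  -3.44256191  42.        ]]
oil [[626.93804574 -12.48053636 125.        ]]
red [[ 690.72215385 -184.3552789    50.        ]]
```

Request:
{"op": "carry_out", "data": {"gripper": 1, "plan": [{"tx": 15, "ty": 36, "rz": -0.033}, {"tx": 15, "ty": 36, "rz": -0.033}, {"tx": 15, "ty": 36, "rz": -0.033}, {"tx": 15, "ty": 36, "rz": -0.033}, {"tx": 15, "ty": 36, "rz": -0.033}, {"tx": 15, "ty": 36, "rz": -0.033}, {"tx": 15, "ty": 36, "rz": -0.033}, {"tx": 15, "ty": 36, "rz": -0.033}, {"tx": 15, "ty": 36, "rz": -0.033}, {"tx": 15, "ty": 36, "rz": -0.033}, {"tx": 15, "ty": 36, "rz": -0.033}, {"tx": 15, "ty": 36, "rz": -0.033}]}}

```text
invalid input at $.plan[0]: expected keys tx, ty, tz, rx, ry, rz
```

Request:
{"op": "carry_out", "data": {"plan": [{"tx": 2, "ty": 35, "rz": -0.03}, {"tx": 2, "ty": 35, "rz": -0.03}, {"tx": 2, "ty": 35, "rz": -0.03}, {"tx": 2, "ty": 35, "rz": -0.03}, {"tx": 2, "ty": 35, "rz": -0.03}, {"tx": 2, "ty": 35, "rz": -0.03}, {"tx": 2, "ty": 35, "rz": -0.03}, {"tx": 2, "ty": 35, "rz": -0.03}, {"tx": 2, "ty": 35, "rz": -0.03}, {}, {}]}}

```text
invalid input at $.plan[0]: expected keys tx, ty, tz, rx, ry, rz
```

Run:
```python
from h import *
o=bot.get_obs();print(o["time"],o["tool_pos"],o["tcp_rot"],o["joint_positions"])
m=bot.camera_model("wrist");print(m,-m["R"].T@m["t"])
im=bot.capture("wrist")
cv2.imwrite("pics/w1.png",cv2.cvtColor(im,cv2.COLOR_RGB2BGR))
u=np.array([np.cos(-.227),np.sin(-.227),0]);c=np.array([463,268,109])
print(proj(m,[c,c+u*5,c-u*5]))
```

```text
0.1 [ 223.89157367 -474.42377546  205.21591182] [-3.14021287e+00 -1.56709229e-04  4.40824277e-01] [-1.27598604e+00  3.42645457e-01  1.52492869e+00 -4.77800133e-05
  1.27540641e+00 -1.46000159e-01]
{'camera_matrix': array([[299.08887986,   0.        , 282.10897504],
       [  0.        , 299.08887986, 208.20496168],
       [  0.        ,   0.        ,   1.        ]]), 'dist': array([-0.02151557,  0.        ,  0.        ,  0.        ,  0.        ]), 'R': array([[ 0.42698486, -0.90425705, -0.00176366],
       [-0.85931445, -0.40636893,  0.31055268],
       [-0.28153615, -0.13108575, -0.95055453]]), 't': array([-523.00747284,  -38.76682401,  392.67423015])} [ 300.55537247 -437.21283218  384.3750015 ]
[[ 39.01881431 -10.84335246]
 [ 61.41287383   6.78783089]
 [ 17.58787421 -27.13382131]]
```

View pics/w1.png

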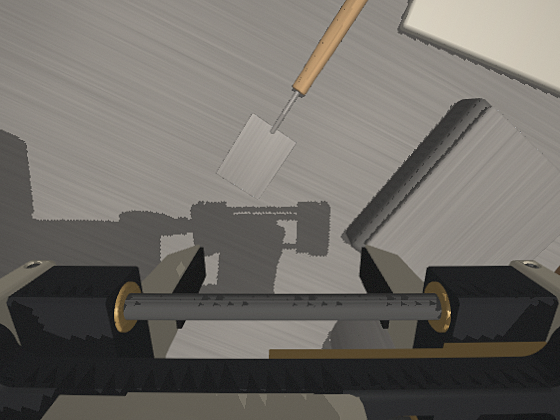

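The plan needs all keys. The picture shows only the spatula at (265,150), with the fingers at the lower edge. I'll move on with full rows.

Request:
{"op": "carry_out", "data": {"gripper": 1, "plan": [{"tx": 15, "ty": 36, "tz": 0, "rx": 0, "ry": 0, "rz": -0.033}, {"tx": 15, "ty": 36, "tz": 0, "rx": 0, "ry": 0, "rz": -0.033}, {"tx": 15, "ty": 36, "tz": 0, "rx": 0, "ry": 0, "rz": -0.033}, {"tx": 15, "ty": 36, "tz": 0, "rx": 0, "ry": 0, "rz": -0.033}, {"tx": 15, "ty": 36, "tz": 0, "rx": 0, "ry": 0, "rz": -0.033}, {"tx": 15, "ty": 36, "tz": 0, "rx": 0, "ry": 0, "rz": -0.033}, {"tx": 15, "ty": 36, "tz": 0, "rx": 0, "ry": 0, "rz": -0.033}, {"tx": 15, "ty": 36, "tz": 0, "rx": 0, "ry": 0, "rz": -0.033}, {"tx": 15, "ty": 36, "tz": 0, "rx": 0, "ry": 0, "rz": -0.033}, {"tx": 15, "ty": 36, "tz": 0, "rx": 0, "ry": 0, "rz": -0.033}, {"tx": 15, "ty": 36, "tz": 0, "rx": 0, "ry": 0, "rz": -0.033}, {"tx": 15, "ty": 36, "tz": 0, "rx": 0, "ry": 0, "rz": -0.033}]}}

```text
time: 1.35
tool_pos: [404.2, -41.2, 205.8]
tcp_rot: [3.141, -0.0, 0.043]
contact_force: [0.3, -1.4, -0.1]
grip_width: 2.1
finger_force: 0.0
```

Request:
{"op": "carry_out", "data": {"plan": [{"tx": 0, "ty": 35, "tz": 0, "rx": 0, "ry": 0, "rz": -0.03}, {"tx": 0, "ty": 35, "tz": 0, "rx": 0, "ry": 0, "rz": -0.03}, {"tx": 0, "ty": 35, "tz": 0, "rx": 0, "ry": 0, "rz": -0.03}, {"tx": 0, "ty": 35, "tz": 0, "rx": 0, "ry": 0, "rz": -0.03}, {"tx": 2, "ty": 35, "tz": 0, "rx": 0, "ry": 0, "rz": -0.03}, {"tx": 2, "ty": 35, "tz": 0, "rx": 0, "ry": 0, "rz": -0.03}, {"tx": 2, "ty": 35, "tz": 0, "rx": 0, "ry": 0, "rz": -0.03}, {"tx": 2, "ty": 35, "tz": 0, "rx": 0, "ry": 0, "rz": -0.03}, {"tx": 2, "ty": 35, "tz": 0, "rx": 0, "ry": 0, "rz": -0.03}, {"tx": 0, "ty": 0, "tz": 0, "rx": 0, "ry": 0, "rz": 0}, {"tx": 0, "ty": 0, "tz": 0, "rx": 0, "ry": 0, "rz": 0}]}}

```text
time: 2.45
tool_pos: [413.5, 272.4, 205.3]
tcp_rot: [3.14, 0.001, -0.223]
contact_force: [0.3, -0.8, 0.0]
grip_width: 0.6
finger_force: 0.0
```

Run:
```python
from h import *
o=bot.get_obs();print(o["time"],o["tool_pos"],o["tcp_rot"],o["joint_positions"])
m=bot.camera_model("wrist");print(-m["R"].T@m["t"])
im=bot.capture("wrist")
cv2.imwrite("pics/w2.png",cv2.cvtColor(im,cv2.COLOR_RGB2BGR))
u=np.array([np.cos(-.227),np.sin(-.227),0]);c=np.array([463,268,109])
print(proj(m,[c,c+u*5,c-u*5]))
```

```text
2.45 [413.52822743 272.3811905  205.3174009 ] [ 3.14043871e+00  8.42340731e-04 -2.23065459e-01] [ 4.27824684e-01  2.88796399e-01  1.60283882e+00 -4.29367789e-04
  1.25132675e+00  2.22182111e+00]
[496.31684847 255.09667731 384.37986595]
[[276.13606388 150.90727325]
 [276.12618623 145.35112143]
 [276.14592023 156.40277924]]
```

View pics/w2.png

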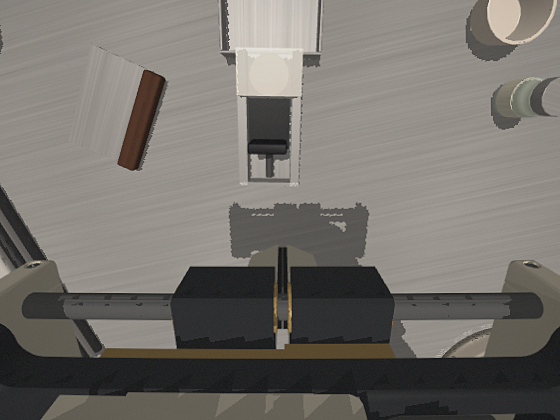

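Wrist view: tab top at about (268,148), spanning columns 248–287; housing columns 237–301, roof rows 48–97, back end at row 185. The fingers sit at (282,260), well behind the tab.

Run:
```python
from h import *
m=bot.camera_model("wrist")
im=cv2.cvtColor(cv2.imread("pics/w2.png"),cv2.COLOR_BGR2GRAY)
print(im[125:175,260:280:9].T)
P=plane(m,[(248,147),(287,147),(267.5,141),(267.5,147),(267.5,153)],109);print(P.round(1),np.linalg.norm(P[0]-P[1]))
Q=plane(m,[(237,49),(303,49),(240,185),(299,185)],66);print(Q.round(1))
f=(Q[0]+Q[1])/2;b=(Q[2]+Q[3])/2;print(f,b,np.linalg.norm(f-b),np.arctan2(*(f-b)[[1,0]]))
```

```text
[[ 59  58  56  58  57  56  56  56  55  56  57  55  56  54  25  20  24  21
   24  43  59  60  55  53  50  44  43  36  35  68  97  91  91  84 111 171
  166 162 161 159 159 160 160 159 161 159 159 157 157 157]
 [ 57  56  56  57  56  57  52  55  54  56  56  55  54  54  32  18  20  20
   25  39  61  64  54  54  47  46  44  35  32  32  50  46  47  65  83  77
   77  76  78  77  77  77  77  78  77  78  77  77  75  78]
 [ 59  55  58  57  57  54  57  58  55  53  54  53  55  57  35  20  22  19
   25  36  58  71  61  57  53  46  45  35  32  58  96  93  90  84 112 170
  161 159 160 157 159 156 156 158 154 155 155 154 154 152]]
[[472.2 291.4 109. ]
 [464.3 256.8 109. ]
 [473.5 272.9 109. ]
 [468.3 274.1 109. ]
 [463.  275.4 109. ]] 35.46901399540892
[[560.8 283.8  66. ]
 [546.7 222.   66. ]
 [430.7 316.2  66. ]
 [416.4 253.4  66. ]]
[553.79104725 252.90669572  66.        ] [423.56042698 284.80080796  66.        ] 134.07926331366858 -0.24017752126316494
```

Request:
{"op": "carry_out", "data": {"plan": [{"tx": 10, "ty": 5, "tz": -25, "rx": 0, "ry": 0, "rz": -0.017}, {"tx": 9.5, "ty": 5, "tz": -30, "rx": 0, "ry": 0, "rz": 0}, {"tx": 0, "ty": 0, "tz": -35, "rx": 0, "ry": 0, "rz": 0}, {"tx": 0, "ty": 0, "tz": -25, "rx": 0, "ry": 0, "rz": 0}, {"tx": 0, "ty": 0, "tz": -10, "rx": 0, "ry": 0, "rz": 0}, {"tx": 9.7, "ty": -2.4, "tz": 0, "rx": 0, "ry": 0, "rz": 0}, {"tx": 4.9, "ty": -1.2, "tz": 0, "rx": 0, "ry": 0, "rz": 0}, {"tx": 9.7, "ty": -2.4, "tz": 0, "rx": 0, "ry": 0, "rz": 0}, {"tx": 9.7, "ty": -2.4, "tz": 0, "rx": 0, "ry": 0, "rz": 0}, {"tx": 0, "ty": 0, "tz": 0, "rx": 0, "ry": 0, "rz": 0}]}}

```text
time: 3.5
tool_pos: [469.2, 273.6, 81.7]
tcp_rot: [-3.14, -0.002, -0.243]
contact_force: [-2.2, 0.3, 2.4]
grip_width: 0.5
finger_force: 1.4
```

Request:
{"op": "carry_out", "data": {"plan": [{"tx": 9.7, "ty": -2.4, "tz": 0, "rx": 0, "ry": 0, "rz": 0}, {"tx": 9.7, "ty": -2.4, "tz": 0, "rx": 0, "ry": 0, "rz": 0}, {"tx": 6.8, "ty": -1.7, "tz": 0, "rx": 0, "ry": 0, "rz": 0}, {"tx": 2.9, "ty": -0.7, "tz": 0, "rx": 0, "ry": 0, "rz": 0}, {"tx": 0, "ty": 0, "tz": 0, "rx": 0, "ry": 0, "rz": 0}]}}

```text
time: 4.0
tool_pos: [496.3, 266.8, 81.0]
tcp_rot: [3.142, 0.001, -0.242]
contact_force: [-5.6, 1.4, 3.1]
grip_width: 0.2
finger_force: 2.7
```

Request:
{"op": "carry_out", "data": {"plan": [{"tx": 1.9, "ty": -0.5, "tz": 0, "rx": 0, "ry": 0, "rz": 0}, {"tx": 0, "ty": 0, "tz": 0, "rx": 0, "ry": 0, "rz": 0}]}}

```text
time: 4.2
tool_pos: [496.5, 266.7, 81.0]
tcp_rot: [3.141, 0.004, -0.242]
contact_force: [-10.1, 3.2, 6.8]
grip_width: 0.5
finger_force: 5.6
```

Request:
{"op": "carry_out", "data": {"plan": [{"tx": 1.9, "ty": -0.5, "tz": 0, "rx": 0, "ry": 0, "rz": 0}, {"tx": 0, "ty": 0, "tz": 0, "rx": 0, "ry": 0, "rz": 0}]}}

```text
time: 4.4
tool_pos: [496.6, 266.6, 81.0]
tcp_rot: [3.14, 0.007, -0.242]
contact_force: [-16.1, 5.2, 11.6]
grip_width: 0.5
finger_force: 8.6
```

The slide is on its hard stop: the force rises and the tool does not move. I'll check the tablet.

Run:
```python
from h import *
im=bot.capture("wrist");m=bot.camera_model("wrist")
cv2.imwrite("pics/w3.png",cv2.cvtColor(im,cv2.COLOR_RGB2BGR))
print(proj(m,[[610,239,5]]))
```

```text
[[283.24779271  66.34798025]]
```

View pics/w3.png

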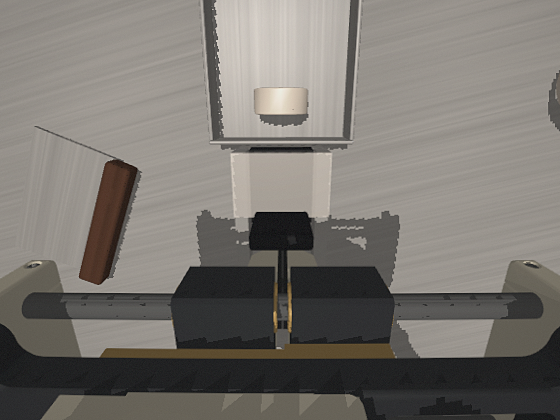

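The tablet is out in the tray, at (281,101). I'll retreat along the slide axis, go up and across to the jug.

Request:
{"op": "carry_out", "data": {"plan": [{"tx": -9.7, "ty": 2.4, "tz": 0, "rx": 0, "ry": 0, "rz": 0}, {"tx": -9.7, "ty": 2.4, "tz": 0, "rx": 0, "ry": 0, "rz": 0}, {"tx": -9.7, "ty": 2.4, "tz": 0, "rx": 0, "ry": 0, "rz": 0}, {"tx": -9.7, "ty": 2.4, "tz": 0, "rx": 0, "ry": 0, "rz": 0}, {"tx": -9.7, "ty": 2.4, "tz": 0, "rx": 0, "ry": 0, "rz": 0}, {"tx": -9.7, "ty": 2.4, "tz": 0, "rx": 0, "ry": 0, "rz": 0}, {"tx": -9.7, "ty": 2.4, "tz": 0, "rx": 0, "ry": 0, "rz": 0}, {"tx": 0, "ty": 0, "tz": 45, "rx": 0, "ry": 0, "rz": 0}, {"tx": 0, "ty": 0, "tz": 45, "rx": 0, "ry": 0, "rz": 0}, {"tx": 0, "ty": 0, "tz": 45, "rx": 0, "ry": 0, "rz": 0}, {"tx": 0, "ty": 0, "tz": 45, "rx": 0, "ry": 0, "rz": 0}]}}

```text
time: 5.55
tool_pos: [432.1, 282.3, 262.7]
tcp_rot: [3.142, -0.001, -0.242]
contact_force: [0.9, 0.1, 0.1]
grip_width: 0.3
finger_force: 0.0
```

Request:
{"op": "carry_out", "data": {"gripper": 0, "plan": [{"tx": 5, "ty": -35, "tz": 3, "rx": 0, "ry": 0, "rz": -0.045}, {"tx": 5, "ty": -35, "tz": 3, "rx": 0, "ry": 0, "rz": -0.045}, {"tx": 5, "ty": -35, "tz": 3, "rx": 0, "ry": 0, "rz": -0.045}, {"tx": 5, "ty": -35, "tz": 3, "rx": 0, "ry": 0, "rz": -0.045}, {"tx": 5, "ty": -35, "tz": 3, "rx": 0, "ry": 0, "rz": -0.045}, {"tx": 5, "ty": -35, "tz": 3, "rx": 0, "ry": 0, "rz": -0.045}, {"tx": 5, "ty": -35, "tz": 3, "rx": 0, "ry": 0, "rz": -0.045}, {"tx": 5, "ty": -35, "tz": 3, "rx": 0, "ry": 0, "rz": -0.045}, {"tx": 5, "ty": -35, "tz": 3, "rx": 0, "ry": 0, "rz": -0.045}, {"tx": 5, "ty": -35, "tz": 3, "rx": 0, "ry": 0, "rz": -0.045}, {"tx": 5, "ty": -35, "tz": 3, "rx": 0, "ry": 0, "rz": -0.045}, {"tx": 5, "ty": -35, "tz": 3, "rx": 0, "ry": 0, "rz": -0.045}]}}

```text
time: 6.75
tool_pos: [492.4, -139.0, 296.9]
tcp_rot: [3.141, -0.001, -0.784]
contact_force: [-0.5, 0.9, 0.4]
grip_width: 90.3
finger_force: 0.0
```

Request:
{"op": "carry_out", "data": {"plan": [{"tx": 0, "ty": 0, "tz": 0, "rx": 0, "ry": 0, "rz": 0}, {"tx": 0, "ty": 0, "tz": 0, "rx": 0, "ry": 0, "rz": 0}]}}

```text
time: 6.95
tool_pos: [492.3, -137.9, 296.5]
tcp_rot: [3.141, 0.001, -0.783]
contact_force: [0.8, 0.8, 0.8]
grip_width: 91.8
finger_force: 0.0
```

Run:
```python
from h import *
o=bot.get_obs();print(o["time"],o["tool_pos"],o["tcp_rot"],o["joint_positions"])
m=bot.camera_model("wrist");im=bot.capture("wrist")
cv2.imwrite("pics/w4.png",cv2.cvtColor(im,cv2.COLOR_RGB2BGR))
np.save("m4.npy",m,allow_pickle=True)
t=cv2.cvtColor(bot.capture("top"),cv2.COLOR_RGB2BGR)
cv2.imwrite("pics/t4.png",cv2.resize(t[160:260,180:320],(560,400),interpolation=cv2.INTER_CUBIC))
print(proj(m,[[540,-185,199]]))
```

```text
6.95 [ 492.31134418 -137.91469173  296.45851911] [ 3.14144426e+00  5.46790380e-04 -7.83477638e-01] [-4.23167382e-01  2.61744428e-01  1.38833797e+00  5.40790579e-05
  1.49207426e+00  1.93110227e+00]
[[282.76194095 129.99908169]]
```

View pics/w4.png

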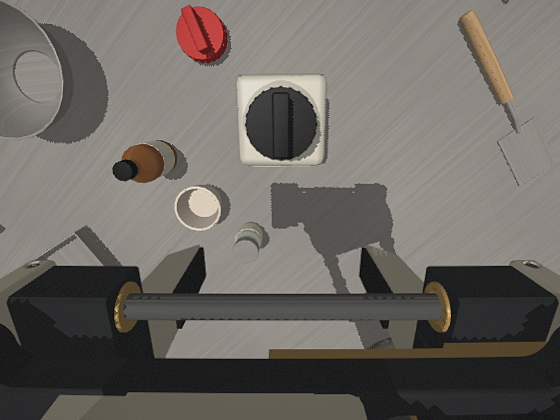

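View pics/t4.png

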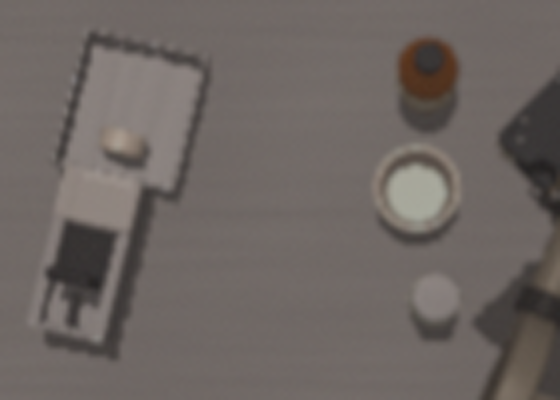

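Wrist view: the cap disc is centred at about (282,123), with the bar on columns 273–291, rows 94–157, upright in the picture. The red look-alike is at (203,35). The top crop shows the tablet in the tray at (122,142), the slide back at rest and the bystanders in place.

Run:
```python
from h import *
m=np.load("m4.npy",allow_pickle=True).item()
im=cv2.imread("pics/w4.png");h=cv2.cvtColor(im,cv2.COLOR_BGR2GRAY)
k=(h<75).astype(np.uint8)[75:170,238:328]
c=max(cv2.findContours(k,0,1)[0],key=cv2.contourArea)
(x,y),r=cv2.minEnclosingCircle(c);print("disc",x+238,y+75,r, plane(m,[(x+238,y+75)],199))
print(h[100:150:12,266:298])
P=plane(m,[(282,94),(282,156),(273,125),(291,125),(282,125)],225);print(P.round(1),np.linalg.norm(P[0]-P[1]),np.linalg.norm(P[2]-P[3]))
print(bot.get_obs()["tool_pos"])
```

```text
disc 281.5409126281738 122.97384643554688 37.00604248046875 [[ 545.08479607 -188.52063077  199.        ]]
[[63 64 65 65 66 59 37 48 65 66 64 63 65 63 60 59 58 59 59 59 59 52 33 25
  22 23 45 65 60 58 58 58]
 [61 62 60 60 63 54 35 38 62 63 59 61 59 60 59 57 56 57 53 53 52 51 30 26
  28 26 26 42 59 55 58 58]
 [57 58 59 60 59 55 36 36 57 61 59 55 53 57 56 54 53 55 53 50 49 45 28 26
  26 23 24 40 58 54 55 53]
 [55 54 56 56 56 56 50 29 53 57 55 57 52 53 53 53 53 47 48 46 48 45 29 27
  22 23 41 52 52 51 52 51]
 [53 51 54 53 50 49 48 28 47 55 53 51 50 46 47 47 45 51 42 45 42 43 25 20
  28 21 23 40 48 48 49 47]]
[[ 561.1 -205.1  225. ]
 [ 526.7 -170.8  225. ]
 [ 549.5 -183.3  225. ]
 [ 539.2 -193.6  225. ]
 [ 544.4 -188.4  225. ]] 48.5881070639164 14.563919762106586
[ 492.30193228 -136.6764917   296.71597806]
```

Request:
{"op": "carry_out", "data": {"plan": [{"tx": 17, "ty": -17, "tz": -10, "rx": 0, "ry": 0, "rz": 0}, {"tx": 20, "ty": -19, "tz": -10, "rx": 0, "ry": 0, "rz": 0}, {"tx": 15, "ty": -14.5, "tz": -10, "rx": 0, "ry": 0, "rz": 0}, {"tx": 0, "ty": 0, "tz": -25, "rx": 0, "ry": 0, "rz": 0}, {"tx": 0, "ty": 0, "tz": -20, "rx": 0, "ry": 0, "rz": 0}, {"tx": 0, "ty": 0, "tz": -14, "rx": 0, "ry": 0, "rz": 0}, {"tx": 0, "ty": 0, "tz": 0, "rx": 0, "ry": 0, "rz": 0}, {"tx": 0, "ty": 0, "tz": 0, "rx": 0, "ry": 0, "rz": 0}]}}

```text
time: 7.85
tool_pos: [544.8, -187.2, 208.4]
tcp_rot: [-3.141, -0.0, -0.781]
contact_force: [0.1, -0.2, -0.8]
grip_width: 92.0
finger_force: 0.0
```

Request:
{"op": "carry_out", "data": {"plan": [{"tx": 0, "ty": -0.5, "tz": -5.5, "rx": 0, "ry": 0, "rz": 0}, {"tx": 0, "ty": 0, "tz": 0, "rx": 0, "ry": 0, "rz": 0}]}}

```text
time: 8.05
tool_pos: [544.6, -188.4, 202.5]
tcp_rot: [-3.142, -0.0, -0.782]
contact_force: [-0.3, 0.9, 0.4]
grip_width: 92.0
finger_force: 0.0
```

Request:
{"op": "carry_out", "data": {"gripper": 1, "plan": [{"tx": 0, "ty": 0, "tz": 0, "rx": 0, "ry": 0, "rz": 0}, {"tx": 0, "ty": 0, "tz": 0, "rx": 0, "ry": 0, "rz": 0}, {"tx": 0, "ty": 0, "tz": 0, "rx": 0, "ry": 0, "rz": 0}, {"tx": 0, "ty": 0, "tz": 0, "rx": 0, "ry": 0, "rz": 0}, {"tx": 0, "ty": 0, "tz": 0, "rx": 0, "ry": 0, "rz": 0}, {"tx": 0, "ty": 0, "tz": 0, "rx": 0, "ry": 0, "rz": 0}, {"tx": 0, "ty": 0, "tz": 0, "rx": 0, "ry": 0, "rz": 0}]}}

```text
time: 8.75
tool_pos: [544.5, -188.7, 202.3]
tcp_rot: [3.142, -0.0, -0.782]
contact_force: [-0.3, 1.0, -0.1]
grip_width: 40.5
finger_force: 0.0
```

Request:
{"op": "carry_out", "data": {"plan": [{"tx": 0, "ty": 0, "tz": 0, "rx": 0, "ry": 0, "rz": 0}, {"tx": 0, "ty": 0, "tz": 0, "rx": 0, "ry": 0, "rz": 0}, {"tx": 0, "ty": 0, "tz": 0, "rx": 0, "ry": 0, "rz": 0}, {"tx": 0, "ty": 0, "tz": 0, "rx": 0, "ry": 0, "rz": 0}, {"tx": 0, "ty": 0, "tz": 0, "rx": 0, "ry": 0, "rz": 0}, {"tx": 0, "ty": 0, "tz": 0, "rx": 0, "ry": 0, "rz": 0}]}}

```text
time: 9.35
tool_pos: [544.6, -188.5, 202.4]
tcp_rot: [-3.141, -0.0, -0.782]
contact_force: [0.1, 0.4, 0.2]
grip_width: 12.4
finger_force: 30.0
```

Request:
{"op": "carry_out", "data": {"plan": [{"tx": 0, "ty": 0, "tz": -2, "rx": 0, "ry": 0, "rz": 0}, {"tx": 0, "ty": 0, "tz": -3, "rx": 0, "ry": 0, "rz": 0}, {"tx": 0, "ty": 0, "tz": -3, "rx": 0, "ry": 0, "rz": 0}, {"tx": 0, "ty": 0, "tz": -2, "rx": 0, "ry": 0, "rz": 0}, {"tx": 0, "ty": 0, "tz": 0, "rx": 0, "ry": 0, "rz": 0}, {"tx": 0, "ty": 0, "tz": 0, "rx": 0, "ry": 0, "rz": 0}]}}

```text
time: 9.95
tool_pos: [544.8, -188.7, 193.6]
tcp_rot: [-3.141, -0.002, -0.782]
contact_force: [-0.8, 1.5, 8.9]
grip_width: 12.6
finger_force: 30.0
```

Request:
{"op": "carry_out", "data": {"plan": [{"tx": 0, "ty": 0, "tz": -1.5, "rx": 0, "ry": 0, "rz": 0}, {"tx": 0, "ty": 0, "tz": 0, "rx": 0, "ry": 0, "rz": 0}]}}

```text
time: 10.15
tool_pos: [544.9, -188.6, 193.2]
tcp_rot: [-3.141, -0.003, -0.782]
contact_force: [-3.4, 2.7, 15.1]
grip_width: 12.5
finger_force: 30.0
```

Request:
{"op": "carry_out", "data": {"plan": [{"tx": 0, "ty": 0, "tz": 0, "rx": 0, "ry": 0, "rz": 0.05}, {"tx": 0, "ty": 0, "tz": 0, "rx": 0, "ry": 0, "rz": 0.05}, {"tx": 0, "ty": 0, "tz": 0, "rx": 0, "ry": 0, "rz": 0.05}, {"tx": 0, "ty": 0, "tz": 0, "rx": 0, "ry": 0, "rz": 0.05}, {"tx": 0, "ty": 0, "tz": 0, "rx": 0, "ry": 0, "rz": 0}]}}

```text
time: 10.65
tool_pos: [545.4, -189.4, 193.1]
tcp_rot: [3.142, -0.004, -0.581]
contact_force: [-2.2, 0.9, 12.7]
grip_width: 12.7
finger_force: 30.0
```

Request:
{"op": "carry_out", "data": {"plan": [{"tx": 0, "ty": 0, "tz": 0, "rx": 0, "ry": 0, "rz": 0.085}, {"tx": 0, "ty": 0, "tz": 0, "rx": 0, "ry": 0, "rz": 0.085}, {"tx": 0, "ty": 0, "tz": 0, "rx": 0, "ry": 0, "rz": 0.085}, {"tx": 0, "ty": 0, "tz": 0, "rx": 0, "ry": 0, "rz": 0.085}, {"tx": 0, "ty": 0, "tz": 0, "rx": 0, "ry": 0, "rz": 0.085}, {"tx": 0, "ty": 0, "tz": 0, "rx": 0, "ry": 0, "rz": 0.085}, {"tx": 0, "ty": 0, "tz": 0, "rx": 0, "ry": 0, "rz": 0.085}, {"tx": 0, "ty": 0, "tz": 0, "rx": 0, "ry": 0, "rz": 0.085}, {"tx": 0, "ty": 0, "tz": 0, "rx": 0, "ry": 0, "rz": 0.085}, {"tx": 0, "ty": 0, "tz": 0, "rx": 0, "ry": 0, "rz": 0.085}, {"tx": 0, "ty": 0, "tz": 0, "rx": 0, "ry": 0, "rz": 0}]}}

```text
time: 11.75
tool_pos: [545.8, -189.5, 193.2]
tcp_rot: [3.138, -0.004, 0.27]
contact_force: [-0.1, 0.3, 12.4]
grip_width: 12.8
finger_force: 30.0
```

```bash
python3 -c "
from plant import bot
o=bot.get_obs();print(o['moment'],o['contact_force'],o['tool_pos'],o['tcp_rot'])"
```

```text
[ 0.057575   -0.01489494 -0.01348287] [-0.10952964  0.34595812 12.35644888] [ 545.80533828 -189.49452519  193.15634204] [ 3.13763125 -0.00380484  0.2700191 ]
```

Request:
{"op": "carry_out", "data": {"plan": [{"tx": 0, "ty": 0, "tz": 4, "rx": 0, "ry": 0, "rz": 0}, {"tx": 0, "ty": 0, "tz": 6, "rx": 0, "ry": 0, "rz": 0}, {"tx": 0, "ty": 0, "tz": 8, "rx": 0, "ry": 0, "rz": 0}, {"tx": 0, "ty": 0, "tz": 0, "rx": 0, "ry": 0, "rz": 0}]}}

```text
time: 12.15
tool_pos: [544.6, -188.8, 209.5]
tcp_rot: [3.141, -0.0, 0.268]
contact_force: [-0.0, 0.1, -1.2]
grip_width: 12.6
finger_force: 30.0
```

Free: 7 mm above closed height, and the load is just the cap's weight. I'll lift the rest.

Request:
{"op": "carry_out", "data": {"plan": [{"tx": 0, "ty": 0, "tz": 12, "rx": 0, "ry": 0, "rz": 0}, {"tx": 0, "ty": 0, "tz": 15, "rx": 0, "ry": 0, "rz": 0}, {"tx": 0, "ty": 0, "tz": 15, "rx": 0, "ry": 0, "rz": 0}, {"tx": 0, "ty": 0, "tz": 15, "rx": 0, "ry": 0, "rz": 0}, {"tx": 0, "ty": 0, "tz": 10, "rx": 0, "ry": 0, "rz": 0}, {"tx": 0, "ty": 0, "tz": 6, "rx": 0, "ry": 0, "rz": 0}, {"tx": 0, "ty": 0, "tz": 0, "rx": 0, "ry": 0, "rz": 0}, {"tx": 0, "ty": 0, "tz": 0, "rx": 0, "ry": 0, "rz": 0}, {"tx": 0, "ty": 0, "tz": 0, "rx": 0, "ry": 0, "rz": 0}]}}

```text
time: 13.05
tool_pos: [544.2, -188.5, 281.0]
tcp_rot: [-3.141, 0.001, 0.268]
contact_force: [0.4, -0.7, -0.9]
grip_width: 13.0
finger_force: 30.0
```

Run:
```python
from h import *
w=cv2.cvtColor(bot.capture("scene"),cv2.COLOR_RGB2BGR);t=cv2.cvtColor(bot.capture("top"),cv2.COLOR_RGB2BGR)
f=lambda a:cv2.resize(a,(400,400),interpolation=cv2.INTER_CUBIC)
cv2.imwrite("pics/end.png",np.hstack([f(w[150:290,160:300]),f(t[150:250,180:280])]))
print(bot.get_obs()["tool_pos"])
```

```text
[ 544.2773259  -188.54772223  281.17789416]
```

View pics/end.png

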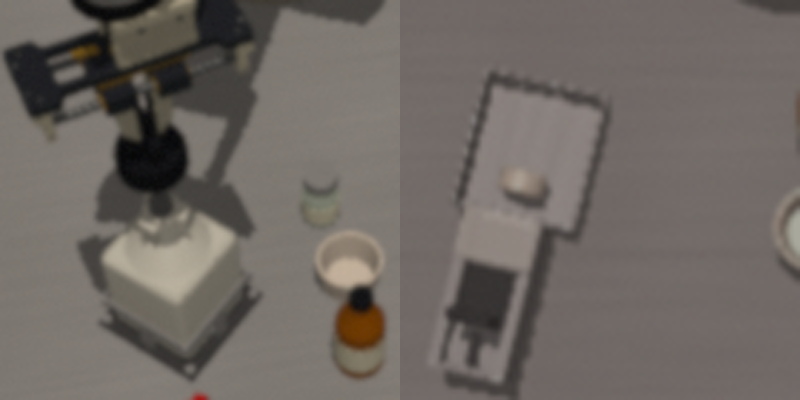

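The picture shows the cap held upright over the open jug at (150,155). The tablet is in the tray at (522,183), and the bystanders are still standing. I'm handing in.

```bash
python3 -c "
from plant import bot
print(bot.close_job())"
```

```text
the job is handed in; nothing more can be done
None
```

The job is handed in after about 13 s of robot time: the slide was pushed to its stop, the tablet lies in the catch tray, and the cap is held upright about 8 cm above the open jug; no verdict was shown.

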